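# Stack the stack-nest sample crates and lid them

## Task

Stack three sample crates on the orange stacking base: blue at the bottom (either way round), then yellow on it, then red on top. Turn each crate end for end from the one below, white lip over the plain end, so that it stands on the inner lugs instead of nesting; then close the red crate with the grey lid, and leave the green crate and the other things on the bench where they are.

Things in the scene. Friction and masses are not known exactly. Their poses are not given: they have to be found in the camera images.
- blue_crate: Blue open plastic stack-nest crate, 150 g. Rim 116 (x) x 62 (y) mm outside, 45 mm high, tapering to a 100 x 46 mm bottom; its top 16 mm is an upright skirt 62 mm wide, to grip from above across y. Origin: centre of the underside; z up, x along its length. A white lip 32 mm wide sticks out 10 mm from the rim at the +x end only. All four crates are alike but for colour.
- yellow_crate: Yellow crate, loose, shaped as the blue one. In every crate four lugs, 7 mm below the rim, reach 9 mm in from the long sides at x = +32 and -14 mm, with slots in the sides and bottom below them. Set into another with white lips at different ends, a crate stands on the lugs, its underside 38 mm above the lower one's, with 3 mm play; with lips at the same end it sinks and nests.
- red_crate: Red stack-nest sample crate, loose. Shape and axes as the blue crate; it stacks as told for the yellow one.
- green_crate: Green stack-nest sample crate, loose; not wanted, to be left alone. Shape and axes as the blue crate.
- crate_lid: Grey lid, loose, 90 g. Origin: centre of the underside, z up, x along its length. A 100 x 46 mm plug, 4 mm thick, below a 116 x 62 mm plate, 3 mm thick; the black bar handle on it is 60 mm (x) by 14 mm (y), its top 31 mm above the underside: grip it across y. Either way round the plug drops into the rim of a crate with about 3 mm play; seated, its underside is 41 mm above the crate's.
- stack_base: Low stacking base with orange edge, fixed on a dark bench board (18 mm thick, all listed things stand on it), 150 x 70 mm with black rubber feet at the ends. Origin: centre of the underside, z up, x along its length. Its floor is 6 mm high; a raised edge, 10 mm high, 6 mm wide, leaves a 108 x 54 mm recess in which the bottom of a crate stands with 4 mm play.
- stopper: Brown rubber stopper, 30 mm across, 28 mm high, loose bystander. Origin: centre of its underside.
- petri_dish: Round petri dish with pale orange-yellow content, 55 mm across, 14 mm high, loose bystander. Origin: centre of its underside.
- tape_roll: Roll of pale green tape lying flat, 66 mm across, 19 mm high, loose bystander. Origin: centre of its underside.
- match_box: Red and yellow match box, 36 x 54 x 14 mm, loose bystander. Origin: centre of its underside.

How it is judged:
On the way, in this order (a step that is already met when the one before it is completed fails the run):
1. the blue crate stands in the base (z of blue_crate in the frame of stack_base between 0.003 and 0.009 m and angle between the x axis of blue_crate and the x axis of stack_base, either way round below 0.12 rad and x of blue_crate in the frame of stack_base between -0.008 and 0.008 m and y of blue_crate in the frame of stack_base between -0.008 and 0.008 m and angle between blue_crate's own z axis and vertical below 0.06 rad and linear speed of blue_crate below 0.02 m/s), for 0.2 s.
2. the yellow crate, turned, stands on the blue one's lugs (z of yellow_crate in the frame of blue_crate between 0.035 and 0.041 m and angle between the x axis of yellow_crate and the x axis of blue_crate, either way round below 0.1 rad and x of yellow_crate in the frame of blue_crate between -0.006 and 0.006 m and y of yellow_crate in the frame of blue_crate between -0.006 and 0.006 m and angle between yellow_crate's own z axis and vertical below 0.06 rad and linear speed of yellow_crate below 0.02 m/s), for 0.2 s.
3. the red crate, turned again, stands on the yellow one's lugs (z of red_crate in the frame of yellow_crate between 0.035 and 0.041 m and angle between the x axis of red_crate and the x axis of yellow_crate, either way round below 0.1 rad and x of red_crate in the frame of yellow_crate between -0.006 and 0.006 m and y of red_crate in the frame of yellow_crate between -0.006 and 0.006 m and angle between red_crate's own z axis and vertical below 0.06 rad and linear speed of red_crate below 0.02 m/s), for 0.2 s.
4. the lid is seated on the red crate (z of crate_lid in the frame of red_crate between 0.038 and 0.044 m and angle between the x axis of crate_lid and the x axis of red_crate, either way round below 0.1 rad and x of crate_lid in the frame of red_crate between -0.006 and 0.006 m and y of crate_lid in the frame of red_crate between -0.006 and 0.006 m and angle between crate_lid's own z axis and vertical below 0.06 rad and linear speed of crate_lid below 0.02 m/s), for 0.2 s.
At the end, for the whole second after the job is handed in: Blue in the base (8 mm, 7 degrees), yellow on blue's lugs, red on yellow's (38 mm steps, 3 mm in height, 6 mm sideways, 6 degrees; white lips at alternate ends), lid seated in red's rim (same tolerances), upright, at rest. Green crate and bystanders moved under 20 mm (all of step 1 and all of step 2 and all of step 3 and all of step 4); the robot touches nothing.
It fails at once if the green crate is moved or tipped (distance of green_crate from where it was at the start of the episode above 0.02 m or angle between green_crate's own z axis and vertical above 0.3 rad).
It fails at once if a bystander is moved or tipped (distance of any of stopper, petri_dish, tape_roll, match_box from where it was at the start of the episode above 0.02 m or angle between any of stopper, petri_dish, tape_roll, match_box's own z axis and vertical above 0.4 rad).
It also fails if it takes over 115 s, if anything falls off the work surface, if the arm or the gripper's body presses on something with over 40 N, if the wrist force passes 120 N, or if a joint passes its speed limit or range.

## Robot

A 6-joint arm with a two-finger parallel gripper is mounted at the origin on a cart in front of the work surface, level with it; the furniture and walls round the work are solid. World frame = base frame: x ahead of the robot, y to its left, z up, the work surface at z = 0. Lengths are in m, angles in rad, forces in N, time in s.
With the tool pointing down it reaches from about 0.35 to 0.975 m from the base axis. Payload 7.1 kg.
Tool frame: the origin (TCP) lies midway between the tips of the shut fingers; the grasp point (between the pads) lies 19 mm behind it; z points along the fingers, y is the line along which they close (so a half turn about z gives the same grasp; the last joint's range is limited). The gripper opens to 88 mm and grips with 3 to 60 N. Pads are 20 mm wide; open, the fingers measure 115 mm over their backs; the gripper's body (75 mm by 178 mm) begins 61 mm behind the grasp point.
Start: joints at [-1.159, 0.423, 1.63, -0, 1.089, -0.019], TCP at [0.261, -0.568, 0.223] pointing down, gripper open.
Joint ranges: [-3, 3], [-0.9, 2.11], [0.09, 2.58], [-1.31, 4.45], [0.11, 2.69], [-2.54, 2.54]. Speed limits (rad/s): [2.39, 2.39, 3.01, 3.14, 3.14, 3.14].

## Interface

Orientations are given as a unit quaternion [w, x, y, z].
In Python, from station import move_pose, movel, movej, command_gripper, wait, inverse_kinematics, read_camera, camera_info, MotionError, job_done, get_time, get_joint_pos, get_qvel, get_effort, get_tcp_pos, get_ee_rot, get_ft_force, get_ft_torque, get_grip_width, get_finger_force gives the robot as it stands. Calls block until the motion is done:
- move_pose(position, orientation): joint-space move of the TCP to a pose.
- movel(position, frame=None, v=0.15, until_force=None): straight line of the TCP; frame=None keeps the orientation; v is the mean speed in m/s. With until_force (N) it stops when the force on the tool has changed by that much, and returns True; else False.
- movej(angles): joint-space move.
- command_gripper(opening): opening from 0.0 (shut) to 1.0 (fully open); the grip force is fixed at half the most; returns when the fingers have stopped.
- wait(seconds).
- inverse_kinematics(position, orientation): joint angles nearest the present ones, or None.
- read_camera(name): name is "side" or "top"; returns the picture (420x560x3 uint8, red, green, blue); there is no depth.
- camera_info(name): a dict with "intrinsics" (3x3 intrinsics, pixels), "dist" ([k1, k2, p1, p2, k3] as OpenCV has them; the pictures are not rectified), "T" (4x4, takes a point from camera to world coordinates). Camera axes: x right, y up, looking along -z (the intrinsics and any distortion apply to the point x, -y, -z); pixel columns grow to the right and rows downward; lengths in m; the calibration is good to about 2 mm. A picture is of the moment at which its call begins. camera_info takes no time and is no camera call.
A pose or a line that the arm cannot do raises MotionError and nothing moves.
- job_done(): hands the job in; it is judged then, once.
Readings, each from a call of its own:
- get_time(): time.
- get_joint_pos(): joint angles.
- get_qvel(): joint speeds.
- get_effort(): joint torques, N m.
- get_tcp_pos(): TCP position.
- get_ee_rot(): TCP orientation.
- get_ft_force(): force on the tool from outside, world axes, zero at the start.
- get_ft_torque(): the same for the moment, N m.
- get_grip_width(): opening from 0.0 (shut) to 1.0 (fully open).
- get_finger_force(): force on a finger pad.
Only numpy, scipy, OpenCV 4.12 (cv2) and the standard library are available. Lean on these libraries where they do the work, as an engineer would, in place of code of your own. Each camera call takes 0.05 s, during which the arm holds its last target. There are 200 camera calls.

## Working session

There is one attempt and no reset: what is moved stays moved. The work goes in short steps, each a Python script; the robot and the scene stay as the last script left them, time stands still between calls to the robot, and variables do not carry over. Pictures are saved under pics/ and viewed, at most 14 in all, crops included, and the job is handed in when it is done.

```bash
mkdir -p pics
python3 - <<'E'
from station import *
import cv2,numpy as np
np.set_printoptions(precision=4,suppress=True)
for n in("top","side"):
    im=read_camera(n); cv2.imwrite(f"pics/{n}0.png",cv2.resize(im[:,:,::-1],None,fx=1.42,fy=1.42,interpolation=cv2.INTER_CUBIC)); np.save(f"pics/{n}0.npy",im)
    c=camera_info(n); print(n,c["intrinsics"],c["dist"],c["T"])
print(get_time(),get_ee_rot())
E
```

```text
top [[422.1898   0.     280.8222]
 [  0.     422.1898 207.0772]
 [  0.       0.       1.    ]] [0.0274 0.     0.     0.     0.    ] [[-0.0209  0.9984 -0.0529  0.474 ]
 [-0.9996 -0.0219 -0.0182  0.0475]
 [-0.0193  0.0525  0.9984  1.0651]
 [ 0.      0.      0.      1.    ]]
side [[411.656    0.     291.0989]
 [  0.     411.656  210.6086]
 [  0.       0.       1.    ]] [-0.1218  0.      0.      0.      0.    ] [[-0.9788  0.1453 -0.1441  0.3848]
 [-0.2044 -0.6667  0.7167  0.7294]
 [ 0.0081  0.731   0.6823  0.6994]
 [ 0.      0.      0.      1.    ]]
0.1 [-0.0007  0.9769  0.2137 -0.0001]
```

View pics/top0.png

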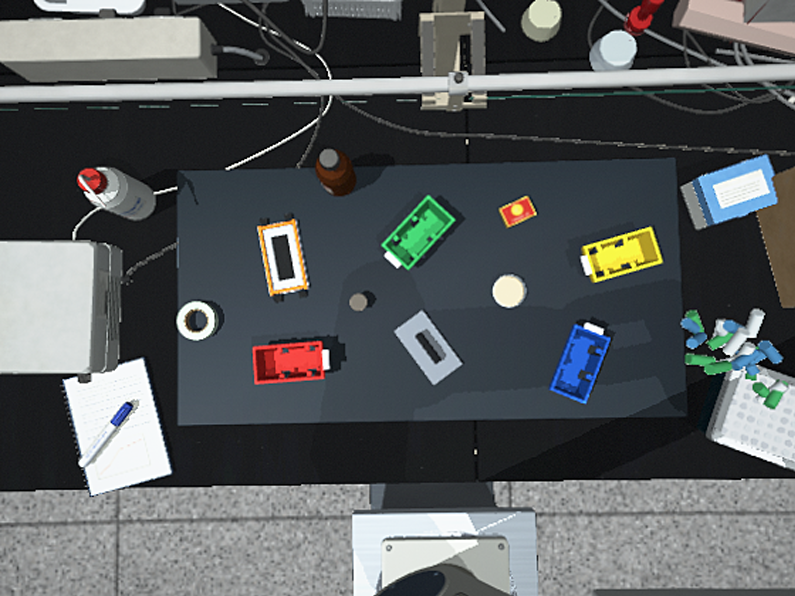

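View pics/side0.png

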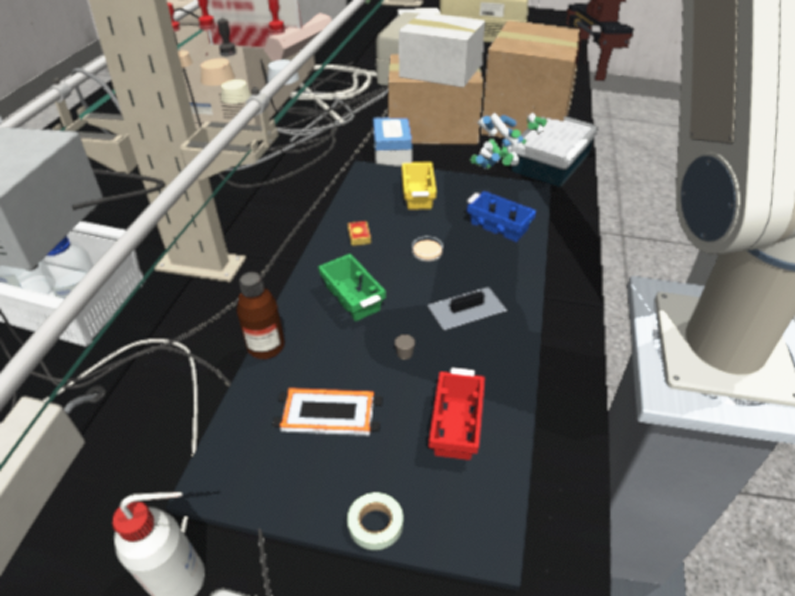

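The top view (1.42x) shows the base at (283,258) and the red crate at (289,362) with its lip to the right. Yellow is at (622,253) with its lip to the left, blue at (582,362) with its lip up, and the lid at (429,347). The side view shows all of them unoccluded. Next I fit poses by matching hull outlines in both cameras.

```bash
cat > vis.py <<'E'
import cv2,numpy as np
from station import camera_info
from scipy.optimize import least_squares
ZB=0.018
TH=np.linspace(0,2*np.pi,72,endpoint=False); D=np.c_[np.cos(TH),np.sin(TH)]
def rect(a,b,z): return [(s*a/2,t*b/2,z) for s in(-1,1) for t in(-1,1)]
CR=np.array(rect(.116,.062,.045)+rect(.116,.062,.029)+rect(.1,.046,0))
LID=np.array(rect(.116,.062,.007)+rect(.116,.062,.004))
BASE=np.array(rect(.120,.066,.010)+rect(.120,.066,.004))
H={'blue':((100,130),130,50,CR),'yellow':((24,34),130,70,CR),'red':((-5,5),150,60,CR),'green':((50,75),120,50,CR),'base':((9,20),120,120,BASE)}
def proj(P,n):
    c=camera_info(n);T=c["T"];p=(P-T[:3,3])@T[:3,:3]*[1,-1,-1]
    return cv2.projectPoints(p,np.zeros(3),np.zeros(3),c["intrinsics"],np.array(c["dist"],float))[0][:,0]
def pix2w(u,v,z,n):
    c=camera_info(n);T=c["T"];q=cv2.undistortPoints(np.array([[[u,v]]],float),c["intrinsics"],np.array(c["dist"],float))[0,0]
    d=T[:3,:3]@np.array([q[0],-q[1],-1]);return T[:3,3]+d*(z-T[2,3])/d[2]
def mask(im,name,near,r):
    """hull points (px) of the object's pixels within r of near"""
    big=cv2.resize(im,None,fx=4,fy=4,interpolation=cv2.INTER_LINEAR)
    h=cv2.cvtColor(big,cv2.COLOR_RGB2HSV).astype(int)
    if name=='lid':
        m=(h[...,2]>95)&(h[...,1]<90)
    else:
        (lo,hi),s,v,_=H[name]; hh=np.where(h[...,0]>170,h[...,0]-180,h[...,0])
        m=(hh>=lo)&(hh<=hi)&(h[...,1]>=s)&(h[...,2]>=v)
    yy,xx=np.mgrid[:m.shape[0],:m.shape[1]]
    m&=np.hypot((xx-1.5)/4-near[0],(yy-1.5)/4-near[1])<r
    m=cv2.morphologyEx(m.astype(np.uint8),cv2.MORPH_OPEN,np.ones((3,3)))
    if name!='base':
        k,l,st,_=cv2.connectedComponentsWithStats(m); m=(l==1+np.argmax(st[1:,4])).astype(np.uint8)
    p=np.argwhere(m)[:,::-1]
    return (cv2.convexHull(p.astype(np.int32))[:,0]-1.5)/4
def place(M,x,y,z,a): c,s=np.cos(a),np.sin(a); return M@np.array([[c,s,0],[-s,c,0],[0,0,1]])+[x,y,z]
def fit(ims,name,x0,z=ZB,r=50):
    """ims {cam:image}; x0 (x,y,yaw) -> fitted x,y,yaw, rms px"""
    M=LID if name=='lid' else H[name][3]
    sup={n:(mask(im,name,proj(place(M,*x0[:2],z,x0[2]),n).mean(0),r)@D.T).max(0) for n,im in ims.items()}
    f=lambda q:np.concatenate([(proj(place(M,q[0],q[1],z,q[2]),n)@D.T).max(0)-s for n,s in sup.items()])
    o=least_squares(f,x0,x_scale=[.01,.01,.1],loss='soft_l1'); return o.x,np.sqrt(np.mean(f(o.x)**2))
E
python3 - <<'E'
from vis import *
np.set_printoptions(precision=4,suppress=True)
T=np.load("pics/top0.npy");S=np.load("pics/side0.npy")
k=1.42
g={'blue':(582,362,.063,0.2),'yellow':(622,253,.063,1.4),'red':(289,362,.063,-1.57),'green':(419,231,.063,.6),'lid':(429,347,.025,.5),'base':(283,258,.028,.1)}
# initial yaw from PCA of the mask, lip sign by hint
for n,(u,v,z,a) in g.items():
    p=pix2w(u/k,v/k,z,"top")
    best=min((fit({'top':T,'side':S},n,[p[0],p[1],b]) for b in np.arange(-1.57,1.57,.39)),key=lambda o:o[1])
    x0=best[0]
    print(n,x0,best[1],*[np.r_[fit({c:i},n,x0)[0],fit({c:i},n,x0)[1]] for c,i in(('top',T),('side',S))])
for n,u,v,z in(('stopper',359,300,.03),('petri',509,291,.025),('tape',198,320,.03),('match',517,211,.03)): print(n,pix2w(u/k,v/k,z,"top"))
E
```

```text
blue [ 0.4061 -0.2311 -0.3991] 0.4835910805374774 [ 0.406  -0.2313 -0.3994  0.3617] [ 0.4064 -0.2296 -0.3987  0.5392]
yellow [ 0.5856 -0.3082 -1.3159] 0.8613468912313055 [ 0.5863 -0.3078 -1.3094  0.2657] [ 0.5844 -0.3101 -1.3255  1.0175]
red [ 0.4184  0.2543 -1.5202] 0.4520690046376304 [ 0.418   0.2535 -1.5168  0.4824] [ 0.4185  0.2549 -1.5212  0.2793]Traceback (most recent call last):
  File "<stdin>", line 9, in <module>
  File "<stdin>", line 9, in <genexpr>
  File "vis.py", line 39, in fit
    o=least_squares(f,x0,x_scale=[.01,.01,.1],loss='soft_l1'); return o.x,np.sqrt(np.mean(f(o.x)**2))
    return func(*args, **kwargs)
    result = trf(vector_fun.fun, vector_fun.jac, x0, f0, J0, lb, ub, ftol, xtol,
                 gtol, max_nfev, x_scale, loss_function, tr_solver,
                 tr_options.copy(), verbose, callback=callback_wrapped)
    return trf_no_bounds(
        fun, jac, x0, f0, J0, ftol, xtol, gtol, max_nfev, x_scale,
        loss_function, tr_solver, tr_options, verbose, callback=callback)
    J = jac(x)
    self._update_jac()
    ~~~~~~~~~~~~~~~~^^
    self.J = self
[... 630 characters left out ...]
]
                                    ^^^^^^^
    f = np.atleast_1d(self.fun(x, *self.args, **self.kwargs))
                      ~~~~~~~~^^^^^^^^^^^^^^^^^^^^^^^^^^^^^^
    return np.atleast_1d(self.fun(x))
                         ~~~~~~~~^^^
    return self.f(x, *self.args, **self.kwargs)
           ~~~~~~^^^^^^^^^^^^^^^^^^^^^^^^^^^^^^
  File "vis.py", line 38, in <lambda>
    f=lambda q:np.concatenate([(proj(place(M,q[0],q[1],z,q[2]),n)@D.T).max(0)-s for n,s in sup.items()])
                                ~~~~^^^^^^^^^^^^^^^^^^^^^^^^^^^^^
  File "vis.py", line 12, in proj
    c=camera_info(n);T=c["T"];p=(P-T[:3,3])@T[:3,:3]*[1,-1,-1]
ValueError: time passes only in moves, steps and waits
```

```bash
sed -i 's/^from station import camera_info/from station import camera_info as _ci\n_C={n:_ci(n) for n in("top","side")}\ncamera_info=lambda n:_C[n]/' vis.py
cat > f1.py <<'E'
from vis import *
np.set_printoptions(precision=4,suppress=True)
T=np.load("pics/top0.npy");S=np.load("pics/side0.npy")
k=1.42
g={'yellow':(622,253,.063,1.4),'green':(419,231,.063,.6),'lid':(429,347,.025,.5),'base':(283,258,.028,.1)}
for n,(u,v,z,a) in g.items():
    p=pix2w(u/k,v/k,z,"top")
    x0=min((fit({'top':T},n,[p[0],p[1],b]) for b in np.arange(-1.57,1.57,.39)),key=lambda o:o[1])[0]
    print(n,*[np.r_[fit({c:i},n,x0,r=r)[0],fit({c:i},n,x0,r=r)[1]] for c,i,r in(('top',T,50),('side',S,36))])
for n,u,v,z in(('stopper',359,300,.03),('petri',509,291,.025),('tape',198,320,.03),('match',517,211,.03)): print(n,pix2w(u/k,v/k,z,"top"))
E
python3 f1.py
```

```text
yellow [ 0.5863 -0.3078  1.8321  0.2657] [ 0.5844 -0.3101  1.8161  1.0175]
green [0.6318 0.0315 2.3607 0.2829] [0.6318 0.0324 2.3675 0.2017]
lid [ 0.4367  0.0193 -2.5206  0.2059] [ 0.4364  0.02   -2.5357  0.2112]
base [ 0.5991  0.269  -2.9779  0.4661] [ 0.5998  0.2687 -2.9742  0.6787]
stopper [0.52   0.1354 0.03  ]
petri [ 0.5302 -0.1244  0.025 ]
tape [0.4915 0.4149 0.03  ]
match [ 0.6684 -0.1415  0.03  ]
```

```bash
cat > rob.py <<'E'
from station import *
from vis import *
np.set_printoptions(precision=4,suppress=True)
q=lambda a:[0,np.cos(a/2),np.sin(a/2),0]
HI=.27
def go(x,y,z,a): move_pose([x,y,z],q(a))
def pick(p,a,dz,z=ZB):
    """dz: TCP height over the object's underside"""
    x,y=p; go(x,y,HI,a); movel([x,y,z+dz+.05],v=.25); movel([x,y,z+dz],v=.1)
    command_gripper(0); print("grip",get_grip_width()*.088,get_finger_force(),get_tcp_pos())
    movel([x,y,HI],v=.2)
def place(p,a,dz,z):
    """lower until contact near underside height z, without release"""
    x,y=p; go(x,y,HI,a); movel([x,y,z+dz+.03],v=.2); movel([x,y,z+dz+.010],v=.05)
    hit=movel([x,y,z+dz-.003],v=.02,until_force=5); print("place",hit,"dz mm",(get_tcp_pos()[2]-z-dz)*1e3,get_ft_force())
def release(p,w=1.0): 
    command_gripper(w); t=get_tcp_pos(); movel([t[0],t[1],HI],v=.2)
def snap(tag,view=None):
    ims={n:read_camera(n) for n in("top","side")}
    for n in ims: np.save(f"pics/{n}{tag}.npy",ims[n])
    return ims
def crop(im,c,r,tag,f=5):
    u,v=map(int,c); cv2.imwrite(f"pics/{tag}.png",cv2.resize(im[max(0,v-r):v+r,max(0,u-r):u+r,::-1],None,fx=f,fy=f,interpolation=cv2.INTER_CUBIC))
E
python3 - <<'E'
from rob import *
for x,y,a in((.4061,-.2311,-.399),(.5994,.2688,.165),(.5855,-.3087,1.828),(.5994,.2688,.165+np.pi),(.4183,.2543,-1.52+np.pi),(.4366,.0197,.617)):
    for z in(HI,.04):print(inverse_kinematics([x,y,z],q(a)))
pick((.4061,-.2311),-.399,.018)
print(get_time())
go(.5994,.2688,HI,.165)
ims=snap("1"); crop(ims["side"],proj(np.array([[.6,.27,.2]]),"side")[0],75,"side1")
print(get_time(),get_grip_width()*.088)
E
```

```text
[-0.5428  0.1278  1.9195 -0.      1.0943  1.427 ]
[-0.5428  0.5148  2.0713 -0.      0.5554  1.427 ]
[ 0.4034  0.4242  1.5127 -0.      1.2047  1.8092]
[ 0.4034  0.7002  1.6411 -0.      0.8002  1.8092]
[-0.5032  0.4319  1.5007 -0.      1.2089 -0.7604]
[-0.5032  0.7057  1.6289 -0.      0.807  -0.7604]
[ 0.4034  0.4242  1.5127 -0.      1.2047 -1.3323]
[ 0.4034  0.7002  1.6411 -0.      0.8002 -1.3323]
[ 0.5219  0.1639  1.8759 -0.      1.1018  0.4711]
[ 0.5219  0.5345  2.0235 -0.      0.5837  0.4711]
[ 0.0179  0.0777  1.977  -0.      1.087   0.9717]
[ 0.0179  0.4891  2.1355 -0.      0.517   0.9717]
grip 0.062239615450885175 30.001158714294434 [ 0.4063 -0.2312  0.0364]
4.8583
6.8917 0.06174331934903063
```

View pics/side1.png

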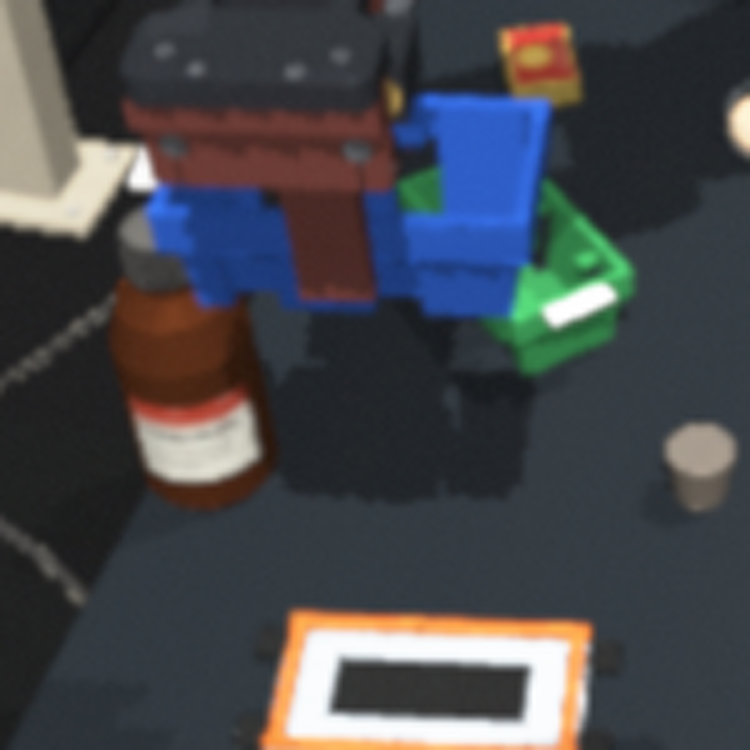

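The crop shows the blue crate held level across its middle (about (345,200)), white lip to the left (+x), above the base at (440,690). I'll place it.

Run:
```python
from rob import *
B=(.5994,.2688)
place(B,.165,.018,ZB+.006)
release(B); go(.5,-.1,HI,1.0)
ims=snap("2")
for c in ims: print(c,fit({c:ims[c]},'blue',[*B,.165],z=ZB+.006,r=40))
crop(ims["side"],proj(np.array([[.6,.27,.04]]),"side")[0],60,"side2")
print(get_time())
```

```text
place True dz mm 0.2980831102291671 [0.416  0.0806 3.8765]
top (array([0.5993, 0.2679, 0.1493]), np.float64(0.31156646851079917))
side (array([0.6006, 0.2655, 0.1615]), np.float64(0.5828222688808834))
12.7667
```

View pics/side2.png

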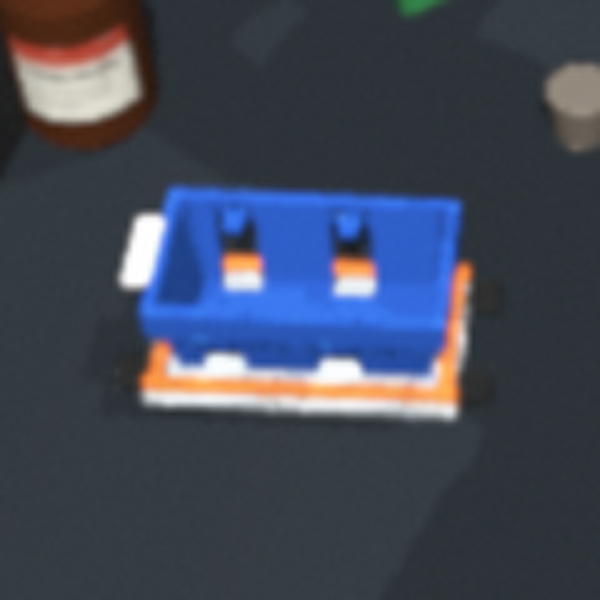

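The blue crate is seated in the recess, with its lip to the left (+x). Next is yellow.

Run:
```python
from rob import *
B=(.5994,.2688)
pick((.5860,-.3081),1.830,.018)
place(B,.165+np.pi,.018,ZB+.044)
ims=snap("3"); crop(ims["side"],proj(np.array([[.6,.27,.08]]),"side")[0],60,"side3")
print(get_time(),get_tcp_pos())
```

```text
grip 0.06202138190024905 30.00017523765564 [ 0.5864 -0.3082  0.0365]
place True dz mm 0.46832375530281645 [-0.4375 -0.4963  5.2577]
21.3583 [0.5994 0.2688 0.0805]
```

View pics/side3.png

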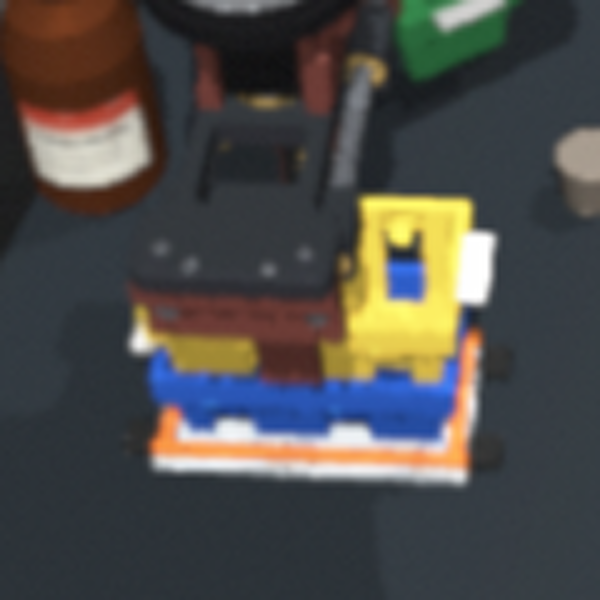

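Yellow sits inside blue's rim with its lip to the right, and contact came at the expected 38 mm step. I'll release it and measure.

Run:
```python
from rob import *
B=(.5994,.2688)
release(B); go(.45,.1,HI,1.62)
go(.4183,.2543,HI,-1.52+np.pi)
ims=snap("4")
print(get_time())
for c in ims: print(c,fit({c:ims[c]},'yellow',[*B,.165],z=ZB+.044,r=40))
crop(ims["side"],proj(np.array([[.6,.27,.08]]),"side")[0],60,"side4")
```

```text
25.1667
top (array([0.5969, 0.267 , 0.1499]), np.float64(0.3939547722930426))
side (array([0.5992, 0.2623, 0.1316]), np.float64(1.633137022441989))
```

View pics/side4.png

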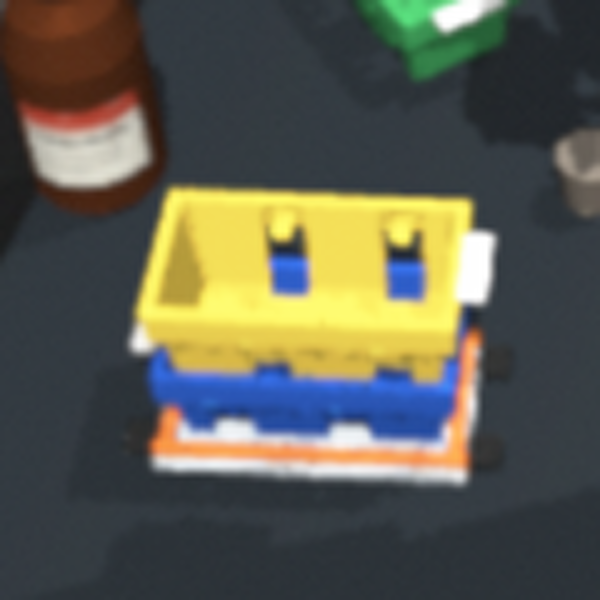

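Yellow stands level on blue, with its lip to the right and an offset of about 2 mm in x. Next is red.

Run:
```python
from rob import *
B=(.5982,.2685)
pick((.4183,.2543),-1.52+np.pi,.018)
place(B,.165+np.pi,.018,ZB+.082)
t=get_tcp_pos()
release(B); go(.4366,.0197,HI,.617)
ims=snap("5")
print(get_time())
for c in ims: print(c,fit({c:ims[c]},'red',[*B,.165],z=ZB+.082,r=40))
crop(ims["side"],proj(np.array([[.6,.27,.1]]),"side")[0],60,"side5")
```

```text
grip 0.06202766221904304 29.98310297727585 [0.4185 0.2544 0.0363]
place True dz mm 0.3138653985401175 [-0.1665 -0.6846  5.5367]
35.8083
top (array([0.5968, 0.2672, 0.1641]), np.float64(0.5517601197544139))
side (array([0.5993, 0.2639, 0.1538]), np.float64(0.6713743860119835))
```

View pics/side5.png

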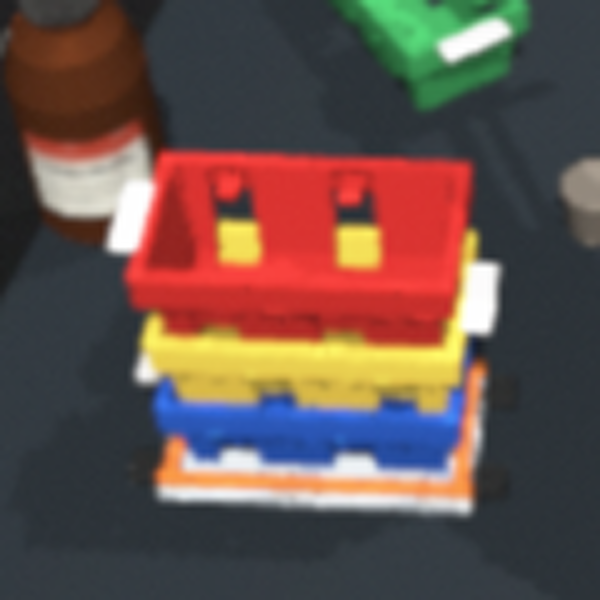

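Red stands level, with its lip to the left again. Now the lid.

Run:
```python
from rob import *
B=(.598,.2684)
pick((.4366,.0197),.617,.010)
place(B,.165,.010,ZB+.123)
ims=snap("6"); crop(ims["side"],proj(np.array([[.6,.27,.12]]),"side")[0],60,"side6")
print(get_time(),get_grip_width()*.088)
```

```text
grip 0.014227594425446908 29.999793469905853 [0.4366 0.0197 0.028 ]
place True dz mm -0.055528523275968564 [ 0.0913 -0.2368  4.4077]
43.0167 0.013857084928286181
```

View pics/side6.png

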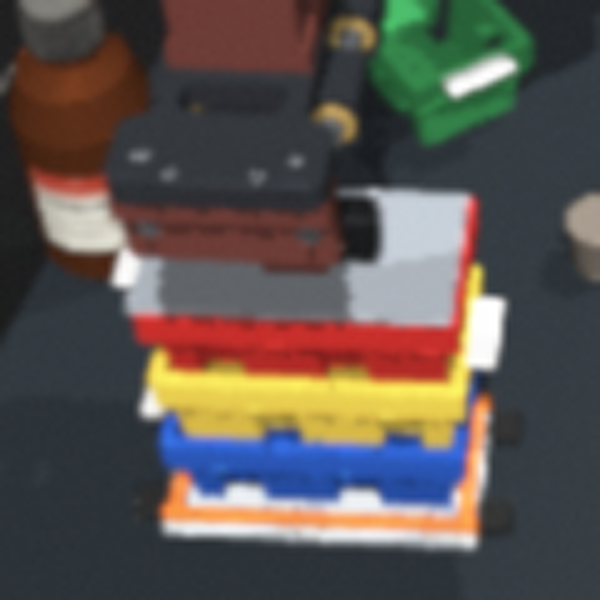

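The lid is seated at the expected height, with a slight +x offset inside the play. I'll release it, back off and check.

Run:
```python
from rob import *
release(None,.6); go(.45,-.1,HI,.6); wait(.5)
ims=snap("7"); crop(ims["side"],proj(np.array([[.6,.27,.1]]),"side")[0],60,"side7")
cv2.imwrite("pics/top7.png",ims["top"][:,:,::-1])
print(get_time())
```

```text
46.6083
```

View pics/side7.png

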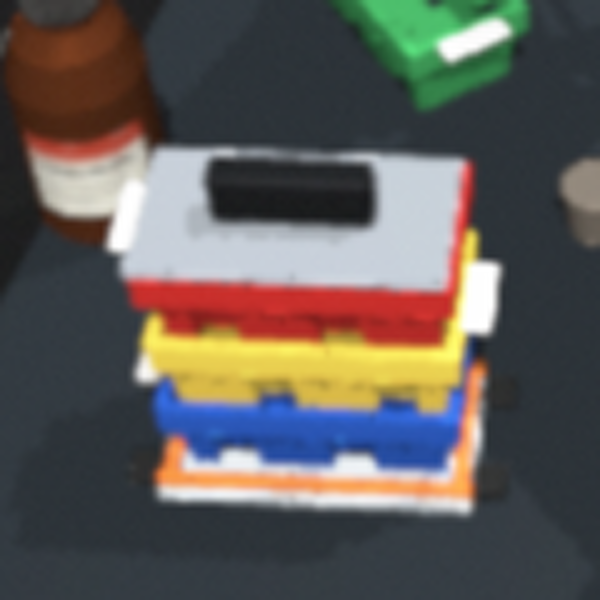

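View pics/top7.png

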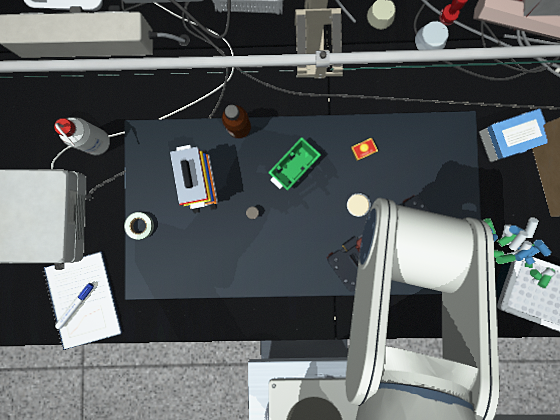

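The stack at (193,178) in the top view is upright with the lid seated flat. The green crate at (296,163) and the other things are where they were, so I'm handing in.

```bash
python3 -c "
from station import *
print(job_done())"
```

```text
the job is handed in; nothing more can be done
None
```

The job is handed in: blue, yellow and red are stacked on the orange base with lips at alternate ends and the grey lid seated on red, in about 47 s of the 115 s allowed; the last pictures show the stack upright and the green crate and bystanders unmoved, but no verdict came back.

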